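# Reset the tripped overload of the honing machine's starter

## Robot

A 6-joint arm with a two-finger parallel gripper is mounted at the origin on the work surface. World frame = base frame: x ahead of the robot, y to its left, z up, the work surface at z = 0. Lengths are in m, angles in rad, forces in N, time in s.
With the tool pointing down it reaches from about 0.325 to 0.875 m from the base axis. Payload 4.4 kg.
Tool frame: the origin (TCP) lies midway between the tips of the shut fingers; the grasp point (between the pads) lies 19 mm behind it (r.pinch_z is the distance from the TCP to the grasp point, in m); z points along the fingers, y is the direction in which the jaws open and shut (so a half turn about z gives the same grasp; the last joint's range is limited). The gripper opens to 85 mm and grips with 20 to 120 N. Pads are 22 mm wide; open, the fingers measure 114 mm over their backs; the gripper's body (76 mm by 85 mm) begins 54 mm behind the grasp point. The pads swing forward as they close: fully open they stand 13 mm farther back than shut.
Start: joints at [-1.425, 0.207, 1.542, -0, 1.393, -0.15], TCP at [0.168, -0.55, 0.231] pointing down, gripper open.
Joint ranges: [-2.73, 2.73], [-0.86, 2.22], [0.23, 2.46], [-1.11, 4.25], [0.08, 2.63], [-2.82, 2.82]. Speed limits (rad/s): [2.79, 2.79, 3.14, 3.14, 3.14, 3.14].

## Interface

Orientations are given as [roll, pitch, yaw] about the fixed x, y, z axes, in that order (R = Rz(yaw) Ry(pitch) Rx(roll)).
In Python, from rig import r gives the robot as it stands. Calls block until the motion is done:
- r.move_to(position, orientation): joint-space move of the TCP to a pose.
- r.move_linear(position, rotation=None, velocity=0.15, threshold=None): straight line of the TCP; rotation=None keeps the orientation; velocity is the mean speed in m/s. With threshold (N) it stops when the force on the tool has changed by that much, and returns True; else False.
- r.movej(angles): joint-space move.
- r.move_gripper(opening, force=None): finger opening in m; force is the grip in N (None keeps the last); returns when the fingers have stopped.
- r.dwell(seconds).
- r.inverse_kinematics(position, orientation): joint angles nearest the present ones, or None.
- r.get_obs(): the state.
- r.get_image(name): name is "scene" or "top"; returns a dict with "frame" (400x640x3 uint8, red, green, blue), "vfov" (degrees; the focal length in pixels is half the picture's height over the tangent of half this angle, whatever the lens; pixels are square), "cx", "cy" (the principal point, pixels), "R" (3x3) and "t" (3): a world point X has camera coordinates R X + t. Camera axes: x right, y down, z forward; pixel columns grow to the right and rows downward; lengths in m; the calibration is good to about 2 mm. A picture is of the moment at which its call begins. There is no depth.
A pose or a line that the arm cannot do raises r.IKError and nothing moves.
- r.sign_off(): hands the job in, once; it reports no verdict.
The state is a dict: "clock": time; "q": joint angles; "qvel": joint speeds; "tau": joint torques, N m; "eef_pos": TCP position; "ee_rot": TCP orientation; "force": force on the tool from outside, world axes, zero at the start; "wrist_torque": the same for the moment, N m; "width": finger opening in m.
Only numpy, scipy, OpenCV 4.12 (cv2) and the standard library are available. Lean on these libraries where they do the work, as an engineer would, in place of code of your own. Each camera call takes 0.05 s, during which the arm holds its last target.

## Task

The honing machine's overload has tripped: reset it at its grey starter box, only pushing with the fingertips. First push the isolator lever over to off (leaning away from the robot), then push the half-open dust flap back, press the reset key at the bottom of its well fully home so that it stays down, and push the flap completely shut over the well again. Leave the machine off, and do not pick up or shift any of the tools and wood lying about.

Things in the scene. Friction and masses are not known exactly. Their poses are not given: they have to be found in the camera images.
- starter: Grey motor-starter box fixed to the bench, 150 (x) x 220 (y) x 75 mm high. Origin: centre of its underside. Its +x points away from the robot (yaw within 0.4 rad), +y left; offsets below are in this frame. On top: left (y = +50 mm) a round well under a steel flap, right (y = -60 mm) the isolator lever on a dark boss 50 x 32 x 8 mm. Beside it on the bench lie things up to 47 mm high.
- well_mouth (a point): Centre of the mouth of the reset well, level with the box top (offset 4, 50, 75 mm). The well is a plain round hole, 48 mm in diameter and 28 mm deep, straight down. The reset key stands on its floor: a round white key 28 mm in diameter.
- reset_key (a joint): Travel of the reset key, in m: about 0 = popped up (tripped), its top 19 mm below the well's mouth; 0.006 = fully home, its top 25 mm below the mouth. Moves straight down against a friction of about 2.5 N, then meets a hard stop; it stays where it is pushed.
- isolator (a joint): Angle of the isolator lever, in rad: 0 = on, leaning 0.5 rad towards the robot (box -x); 1.0 = off, leaning 0.5 rad away from it (box +x); hard stops at both. The pivot runs along the box's y at offset (0, -60, 83) mm. Stiff: about 0.08 N m of friction; it stays where it is left.
- isolator_tip (a point): Centre of the black ball, 18 mm in diameter, at the end of the isolator lever; 46 mm from the pivot. The rod below it is 10 mm thick.
- flap_hinge (a point): Middle of the flap's hinge axis, which runs along the box's y at offset (45, 50, 77) mm, 41 mm beyond the well's centre. It does not move.
- dust_flap (a joint): Angle of the dust flap, in rad: 0 = shut, lying flat on the box top over the well; 1.57 = upright; 2.3 = stop, leaning back beyond the hinge. It starts ajar (about 0.7 to 1.2), free edge towards the robot. Hinge friction about 0.045 N m: it stays where it is left at any angle and must be pushed both ways.
- flap_edge (a point): Middle of the flap's free edge. The flap is a steel plate 78 mm long from hinge to free edge, 76 mm wide and 3 mm thick, plain and flat.
- pencil: Loose flat carpenter's pencil on top of the starter, 125 x 11 x 8 mm, along x; origin at the centre of its underside. Leave it alone.
- tape: Red tape measure, 72 x 66 x 40 mm, on the bench left of the starter; origin under its centre. Leave it alone.
- gouge: Carving gouge lying on the bench behind the starter (beyond it from the robot), along its y; 275 mm long (wooden handle and steel blade), 30 mm high; origin under its middle. Leave it alone.
- log_slice: Slice of a log, 104 mm across, 32 mm high, on the bench at the right of the starter; origin under its centre. Leave it alone.
- mallet: Round carver's mallet standing on its head at the left, 86 mm across, 240 mm tall; origin under its centre. Leave it alone.
- billet: Split billet of pale wood at the left near the robot, 160 x 50 x 47 mm; origin under its centre. Leave it alone.
- driver: Screwdriver lying at the right near the robot, about 200 mm long; origin on the bench below it. Leave it alone.

How it is judged:
On the way, in this order (a step that is already met when the one before it is completed fails the run):
1. the isolator lever is off, with the reset key still up (value of joint isolator above 0.85 rad and value of joint reset_key below 0.002 m), for 0.2 s.
2. the reset key is fully home while the isolator is off (value of joint reset_key above 0.0045 m and value of joint isolator above 0.85 rad), for 0.2 s.
At the end, for the whole second after the job is handed in: The isolator is off (above 0.85 rad), the reset key is home (above 4.5 of 6 mm) and the dust flap is shut (below 0.1 rad) (all of step 2 and value of joint dust_flap below 0.1 rad); the robot touches nothing.
It fails at once if the reset key is pressed while the isolator is still on (value of joint reset_key above 0.003 m and value of joint isolator below 0.6 rad).
It fails at once if a tool or piece of wood lying about is picked up, or shifted by more than 20 mm (distance of any of pencil, tape, gouge, log_slice, mallet, billet, driver from where it was at the start of the episode above 0.02 m).
It also fails if it takes over 61 s, if anything falls off the work surface, if the arm or the gripper's body presses on something with over 40 N, if the wrist force passes 120 N, or if a joint passes its speed limit or range.

## Working session

There is one attempt and no reset: what is moved stays moved. The work goes in short steps, each a Python script; the robot and the scene stay as the last script left them, time stands still between calls to the robot, and variables do not carry over. Pictures are saved under pics/ and viewed, and the job is handed in when it is done.

```bash
mkdir -p pics; ls
python3 - <<'E'
from rig import r
import cv2,numpy as np
for n in("scene","top"):
    d=r.get_image(n); cv2.imwrite(f"pics/{n}0.png",d["frame"][:,:,::-1])
    print(n,d["vfov"],d["cx"],d["cy"],np.round(d["R"],4).tolist(),np.round(d["t"],4).tolist(), [k for k in d])
    np.savez(f"{n}0.npz",**{k:d[k] for k in("frame","vfov","cx","cy","R","t")})
o=r.get_obs();print(o)
E
```

```text
pics
scene 47.45834145607798 319.4170041629191 192.5105420394424 [[0.5803, 0.8144, 0.0079], [0.5289, -0.3694, -0.7641], [-0.6194, 0.4476, -0.645]] [-0.3526, -0.207, 1.4649] ['frame', 'vfov', 'cx', 'cy', 'R', 't']
top 46.42168326517451 319.55459381301694 204.5942135958181 [[-0.0276, -0.9996, -0.0024], [-0.9962, 0.0277, -0.0822], [0.0823, 0.0001, -0.9966]] [0.0461, 0.5592, 1.2851] ['frame', 'vfov', 'cx', 'cy', 'R', 't']
{'clock': 0.1, 'q': array([-1.42554167e+00,  2.07377423e-01,  1.54282370e+00, -1.75727662e-05,
        1.39351947e+00, -1.50501557e-01]), 'qvel': array([-1.04575324e-03, -1.34785875e-03, -3.08769782e-03,  7.09540903e-05,
       -1.10279554e-04,  5.39362262e-04]), 'tau': array([-8.33198283e-04, -3.84092546e+01, -2.92547196e+01, -3.25203491e-04,
        4.80943214e-03, -7.19238471e-06]), 'eef_pos': array([ 0.16747261, -0.5493437 ,  0.2302117 ]), 'ee_rot': array([-3.13948618e+00, -3.01954980e-04,  2.95759015e-01]), 'force': array([ 0.75295431,  0.18872372, -0.58795642]), 'wrist_torque': array([ 0.02087212, -0.01269881,  0.0016163 ]), 'width': 0.08533415896896397}
```

View pics/top0.png

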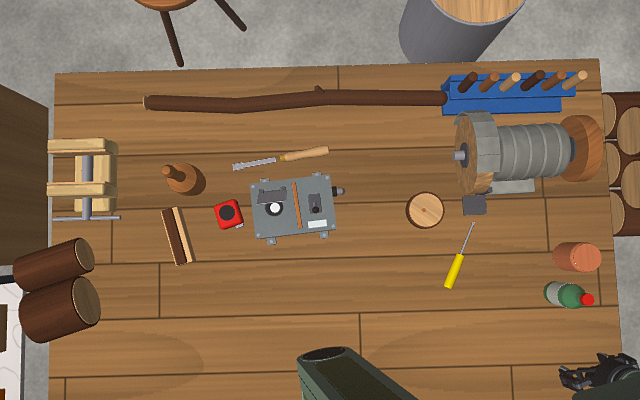

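View pics/scene0.png

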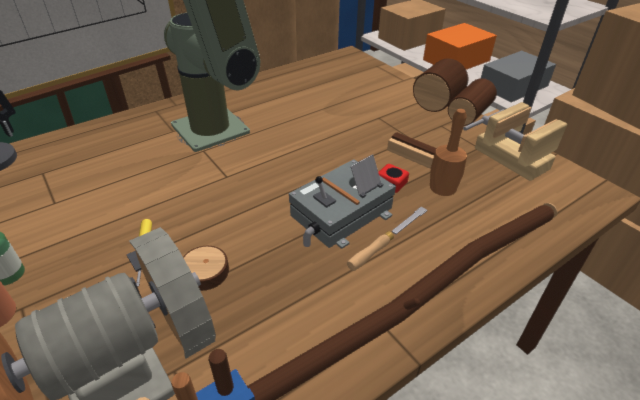

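Run:
```python
import cv2
a=cv2.imread("pics/top0.png")[120:300,200:440];cv2.imwrite("pics/top0c.png",cv2.resize(a,None,fx=3.3,fy=3.3,interpolation=cv2.INTER_CUBIC)[:600])
a=cv2.imread("pics/scene0.png")[100:280,200:440];cv2.imwrite("pics/scene0c.png",cv2.resize(a,None,fx=3.3,fy=3.3,interpolation=cv2.INTER_CUBIC))
```

```text
(no output)
```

View pics/top0c.png

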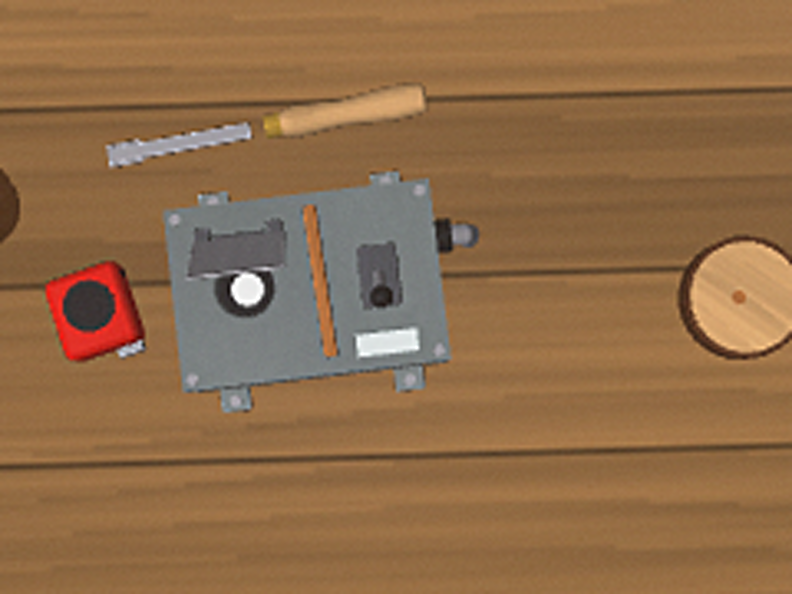

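View pics/scene0c.png

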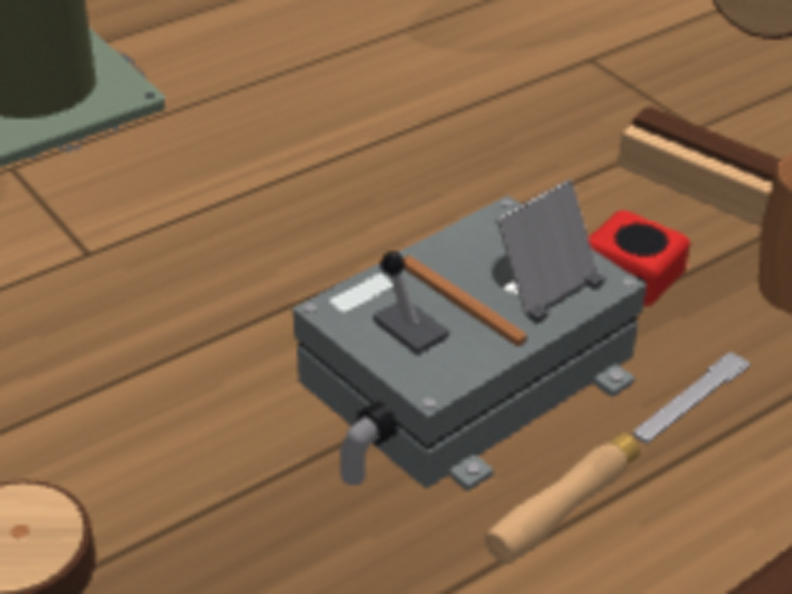

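```bash
cat > h.py <<'E'
import numpy as np
def proj(c,X):
    X=np.atleast_2d(X);p=X@c["R"].T+c["t"];f=200/np.tan(np.radians(float(c["vfov"]))/2)
    return p[:,:2]/p[:,2:]*f+[float(c["cx"]),float(c["cy"])]
def box(p,P):
    x,y,w=p[:3];P=np.atleast_2d(P);c,s=np.cos(w),np.sin(w)
    return np.c_[x+c*P[:,0]-s*P[:,1],y+s*P[:,0]+c*P[:,1],P[:,2]]
E
cat > fit.py <<'E'
from h import *
from scipy.optimize import least_squares
T=dict(np.load("top0.npz"));S=dict(np.load("scene0.npz"))
cr=np.array([[75,110],[75,-110],[-75,-110],[-75,110]])/1e3
cr=np.c_[cr,[.075]*4]
t=np.array([[165,211],[429,179],[449,360],[185,391]])/3.3+[200,120]
s=np.array([[644,287],[428,415],[294,312],[505,200]])/3.3+[200,100]
ball=lambda a:np.array([[.046*np.sin(a-.5),-.06,.083+.046*np.cos(a-.5)]])
def flap(a): return np.array([[.045-.078*np.cos(a),.05+d,.077+.078*np.sin(a)] for d in(.038,-.038)])
tb=np.array([[381,296]])/3.3+[200,120];sb=np.array([[392,262]])/3.3+[200,100]
tf=np.array([[188,277],[283,267]])/3.3+[200,120];sf=np.array([[572,183],[499,220]])/3.3+[200,100]
def res(p,full=False):
    L=[proj(T,box(p,cr))-t,proj(S,box(p,cr))-s,proj(T,box(p,ball(p[3])))-tb,proj(S,box(p,ball(p[3])))-sb,proj(T,box(p,flap(p[4])))-tf,proj(S,box(p,flap(p[4])))-sf]
    return L if full else np.vstack(L).ravel()
o=least_squares(res,[.55,.1,.1,0,1],loss='soft_l1')
print(o.x.round(4))
for l in res(o.x,True): print(l.round(1).tolist())
E
python3 fit.py
```

```text
[0.5569 0.1035 0.0916 0.0031 1.088 ]
[[-1.1, -1.5], [-0.3, -1.5], [0.4, -1.3], [-1.2, -0.9]]
[[-0.2, -1.2], [-0.9, 0.1], [-1.3, -1.7], [-0.0, -2.0]]
[[-0.1, -0.6]]
[[-1.1, -0.0]]
[[-1.0, -0.5], [-0.0, -1.0]]
[[-1.3, -1.7], [-1.8, -0.9]]
```

```bash
sed -i 's#/3.3+\[200,120\]#/3.3+[199.65,119.65]#g;s#/3.3+\[200,100\]#/3.3+[199.65,99.65]#g' fit.py; echo 'np.save("pose.npy",o.x)
print(box(o.x,[[.004,.05,.075],[0,-.06,.083]]))' >> fit.py; python3 fit.py
cat >> h.py <<'E'
def go():
    from rig import r
    p=np.load("pose.npy")
    B=lambda x,y,z: box(p,[[x/1e3,y/1e3,z/1e3]])[0]
    return r,B,[np.pi,0,p[2]]
def snap(r,tag):
    import cv2
    for n,(a,b) in dict(top=(120,200),scene=(100,200)).items():
        f=r.get_image(n)["frame"][:,:,::-1][a:a+180,b:b+240]
        cv2.imwrite(f"pics/{n}_{tag}.png",cv2.resize(f,None,fx=2.4,fy=2.4,interpolation=cv2.INTER_CUBIC))
E
python3 - <<'E'
from h import *
r,B,o=go()
r.move_gripper(0)
for P in[(-57,-60,180),(-57,-60,118),(2,-60,118),(-40,50,102),(56,50,102),(4,50,49),(130,50,110),(0,50,78)]:
    q=r.inverse_kinematics(B(*P),o);print(P,None if q is None else np.round(q,2))
r.move_to(B(-57,-60,190),o)
ob=r.get_obs();print(ob["clock"],ob["eef_pos"],B(-57,-60,190),ob["force"],ob["width"])
snap(r,"a")
E
```

```text
[0.5563 0.1038 0.0921 0.0236 1.1033]
[[-0.8, -1.0], [-0.1, -0.9], [0.6, -0.7], [-0.9, -0.3]]
[[0.1, -1.1], [-0.6, 0.2], [-1.0, -1.5], [0.3, -1.8]]
[[0.1, -0.3]]
[[-0.5, 0.2]]
[[-0.8, -0.3], [0.1, -0.9]]
[[-0.7, -1.5], [-1.2, -0.7]]
[[0.55569153 0.15396036 0.075     ]
 [0.56182744 0.04405881 0.083     ]]
(-57, -60, 180) [-0.09  0.11  1.76 -0.    1.27  1.38]
(-57, -60, 118) [-0.09  0.19  1.82 -0.    1.14  1.38]
(2, -60, 118) [-0.07  0.3   1.67 -0.    1.17  1.4 ]
(-40, 50, 102) [ 0.12  0.26  1.76 -0.    1.12  1.6 ]
(56, 50, 102) [ 0.12  0.44  1.52 -0.    1.18  1.6 ]
(4, 50, 49) [ 0.12  0.42  1.68 -0.    1.04  1.6 ]
(130, 50, 110) [ 0.12  0.57  1.3  -0.    1.27  1.59]
(0, 50, 78) [ 0.12  0.37  1.68 -0.    1.09  1.6 ]
3.2833 [0.50528378 0.03805915 0.19009451] [0.50506912 0.03881535 0.19      ] [0.1735683  0.38902523 0.03636744] -4.052690564683736e-05
```

View pics/scene_a.png

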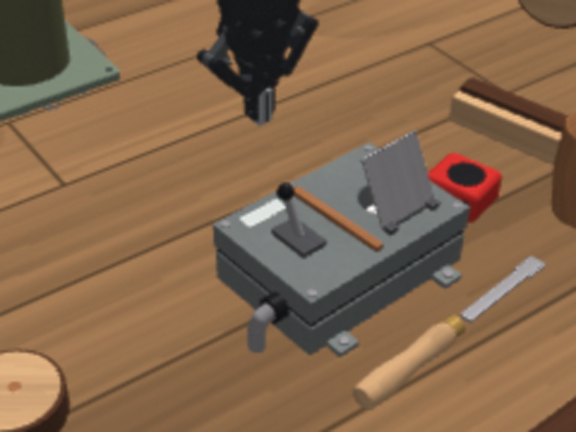

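Run:
```python
from h import *
r,B,o=go()
r.move_linear(B(-57,-60,118),o)
hit=r.move_linear(B(5,-60,118),o,velocity=0.04,threshold=10)
ob=r.get_obs();print(hit,ob["clock"],ob["eef_pos"],B(5,-60,118),ob["force"])
r.move_linear(B(-40,-60,118),o,velocity=0.1)
r.move_linear(B(-40,-60,190),o)
snap(r,"b");print(r.get_obs()["clock"])
```

```text
False 5.7167 [0.56529796 0.04443021 0.11721227] [0.56680624 0.04451876 0.118     ] [-5.78997136 -0.7346721  -0.96460952]
7.05
```

View pics/scene_b.png

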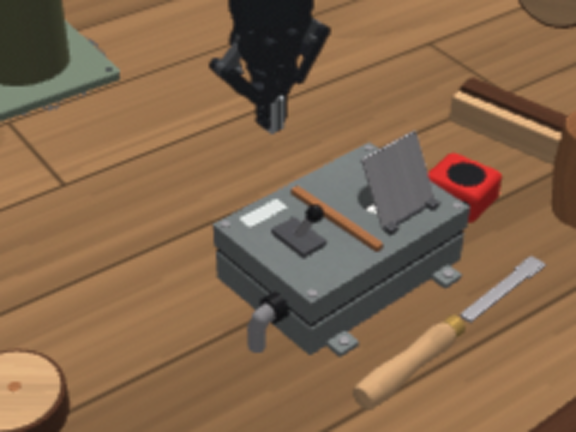

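View pics/top_b.png

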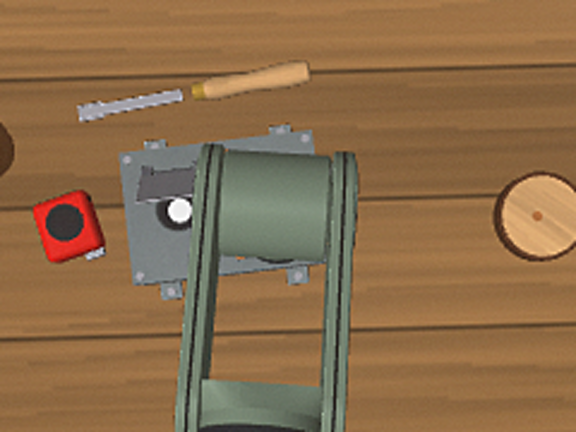

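Run:
```python
from h import *
r,B,o=go(); p=np.load("pose.npy"); S=dict(np.load("scene0.npz"))
for a in(.8,.9,1.0):print(a,((proj(S,box(p,[[.046*np.sin(a-.5),-.06,.083+.046*np.cos(a-.5)]]))+.5-[200,100])*2.4).round())
r.move_linear(B(-40,50,190),o)
r.move_linear(B(-40,50,102),o)
hit=r.move_linear(B(52,50,102),o,velocity=0.07,threshold=15)
ob=r.get_obs();print(hit,ob["clock"],ob["eef_pos"],B(52,50,102),ob["force"])
snap(r,"c")
```

```text
0.8 [[308. 206.]]
0.9 [[311. 210.]]
1.0 [[314. 213.]]
False 10.1333 [0.60385773 0.15843092 0.1024414 ] [0.60348801 0.15837589 0.102     ] [-0.11706646  0.06499443 -0.24554994]
```

View pics/scene_c.png

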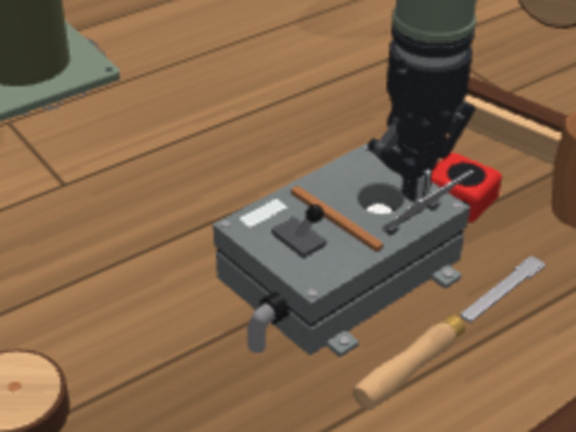

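Run:
```python
from h import *
import cv2
r,B,o=go(); p=np.load("pose.npy")
r.move_linear(B(20,50,102),o)
r.move_linear(B(4,50,160),o)
ims={n:r.get_image(n) for n in("top","scene")}
t=np.linspace(0,2*np.pi,60)
for n,(a,b) in dict(top=(150,230),scene=(140,310)).items():
    d=ims[n];f=cv2.resize(d["frame"][a:a+90,b:b+120,::-1],None,fx=5,fy=5,interpolation=cv2.INTER_CUBIC)
    for R,z in((24,75),(14,56)):
        P=box(p,np.c_[.004+R/1e3*np.cos(t),.05+R/1e3*np.sin(t),np.full(60,z/1e3)])
        cv2.polylines(f,[np.int32(((proj(d,P)+.5-[b,a])*5).round())],True,(0,255,0),1)
    cv2.imwrite(f"pics/{n}_d.png",f)
print(r.get_obs()["clock"])
```

```text
11.25
```

View pics/scene_d.png

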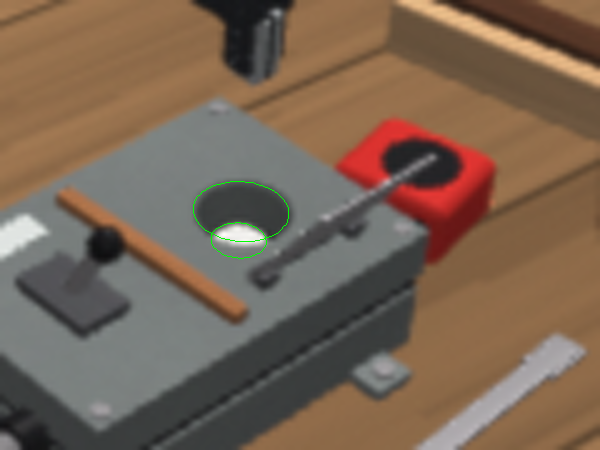

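Run:
```python
import numpy as np,cv2
from h import *
p=np.load("pose.npy");d=dict(np.load("top0.npz"));t=np.linspace(0,2*np.pi,60);a,b=150,230
f=cv2.resize(d["frame"][a:a+90,b:b+120,::-1],None,fx=5,fy=5,interpolation=cv2.INTER_CUBIC)
for R,z in((24,75),(14,56)):
    P=box(p,np.c_[.004+R/1e3*np.cos(t),.05+R/1e3*np.sin(t),np.full(60,z/1e3)])
    cv2.polylines(f,[np.int32(((proj(d,P)+.5-[b,a])*5).round())],True,(0,255,0),1)
cv2.imwrite("pics/top_d0.png",f)
```

```text
(no output)
```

View pics/top_d0.png

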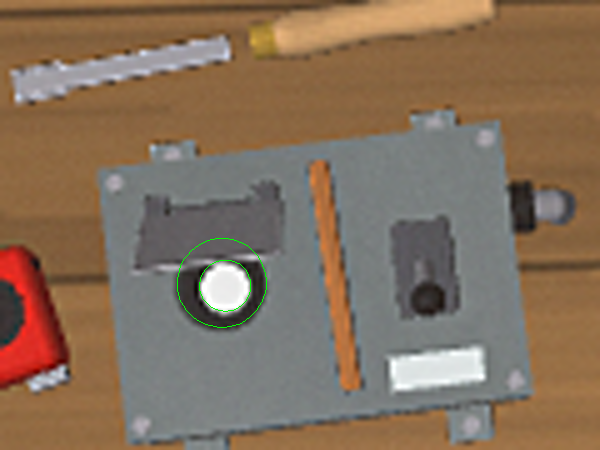

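Run:
```python
from h import *
r,B,o=go()
r.move_linear(B(4,50,80),o)
h=r.move_linear(B(4,50,58),o,velocity=.03,threshold=8);ob=r.get_obs();print(h,ob["eef_pos"],ob["force"])
if not h:
    h=r.move_linear(B(4,50,47.5),o,velocity=.02,threshold=18);ob=r.get_obs();print(h,ob["eef_pos"],ob["force"])
    r.dwell(.3);ob=r.get_obs();print(ob["eef_pos"],ob["force"],ob["clock"])
```

```text
False [0.55583164 0.15398631 0.05806184] [-0.48749158 -0.58612305  1.02497687]
True [0.55633238 0.15408102 0.05000042] [-0.79499096 -0.70729595  5.87164178]
[0.55634621 0.15404361 0.05002514] [-1.15014446 -0.51435131  4.44575931] 13.6167
```

Run:
```python
from h import *
r,B,o=go()
h=r.move_linear(B(4,50,46),o,velocity=.01,threshold=25);ob=r.get_obs();print(h,ob["eef_pos"],ob["force"])
r.dwell(.3);ob=r.get_obs();print(ob["eef_pos"],ob["force"],ob["clock"])
r.move_linear(B(4,50,170),o)
snap(r,"e")
```

```text
False [0.55641469 0.1540971  0.04965083] [-7.1816021  -0.59607373 21.60104257]
[0.55643337 0.15406244 0.0496595 ] [-8.14993757 -1.62642731 21.93004791] 14.3917
```

View pics/scene_e.png

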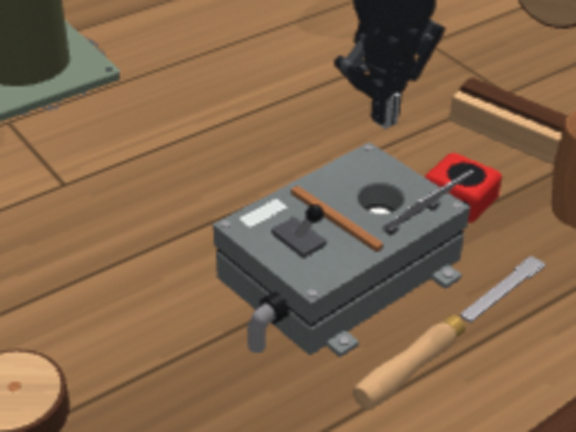

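Run:
```python
from h import *
r,B,o=go()
r.move_linear(B(4,50,200),o)
r.move_linear(B(132,50,200),o)
h=r.move_linear(B(132,50,110),o,velocity=.1,threshold=15)
print(h)
if not h:
    h=r.move_linear(B(22,50,110),o,velocity=.07,threshold=15);ob=r.get_obs();print(h,ob["eef_pos"],ob["force"],ob["clock"])
snap(r,"f")
```

```text
False
True [0.61728677 0.15979759 0.11592072] [-0.09075103 -0.51402604  3.45012591] 18.8667
```

View pics/scene_f.png

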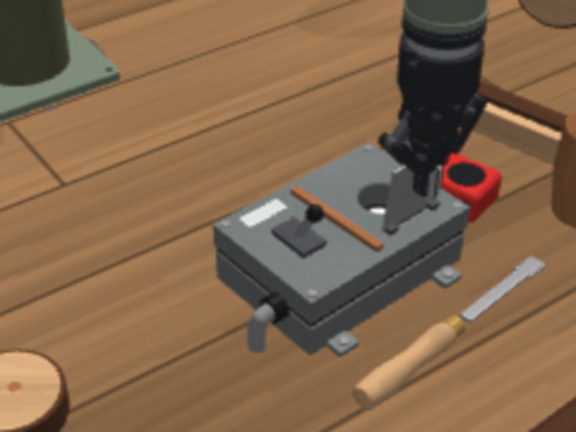

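Run:
```python
from h import *
r,B,o=go()
r.move_linear(B(80,50,112),o)
r.move_linear(B(80,50,136),o)
W=[(55,136)]+[(45-66*np.cos(a)+11,78.5+66*np.sin(a)) for a in(1.25,1.0,.75,.5,.25)]
for x,z in W:
    h=r.move_linear(B(x,50,z),o,velocity=.07,threshold=15);ob=r.get_obs();print(h,(x,z),ob["eef_pos"].round(4),ob["force"].round(1))
    if h:break
print(ob["clock"]);snap(r,"g")
```

```text
False (55, 136) [0.606  0.1587 0.1355] [-0.3  0.2 -0.1]
False (np.float64(35.18872408191227), np.float64(141.1329848774687)) [0.5866 0.1569 0.1414] [ 0.7 -0.6  0. ]
False (np.float64(20.340047812702778), np.float64(134.03708499732116)) [0.5716 0.1555 0.1337] [-0.9 -0.1  0.2]
False (np.float64(7.708534654327821), np.float64(123.48815816154004)) [0.5588 0.1543 0.123 ] [ 0.5 -0.1 -0.4]
False (np.float64(-1.9204490847645985), np.float64(110.1420855478774)) [0.5488 0.1533 0.1093] [-0.   0.7 -0.4]
False (np.float64(-7.948219832902552), np.float64(94.82866131079851)) [0.5429 0.1528 0.0939] [0.8 0.2 0.1]
22.0083
```

View pics/scene_g.png

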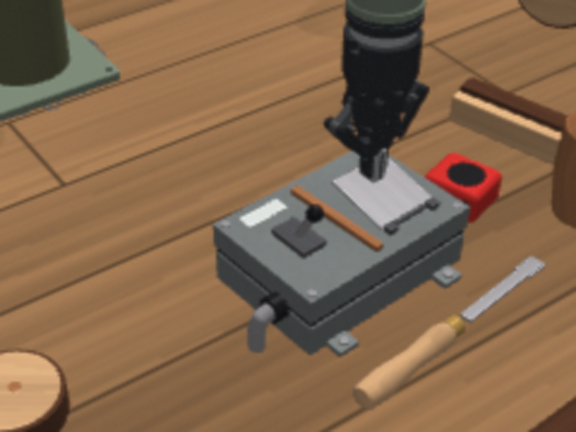

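Flap is nearly down under the fingertips at (375,175); lever still off. Press it flat and retreat.

Run:
```python
from h import *
r,B,o=go()
h=r.move_linear(B(-12,50,74.5),o,velocity=.03,threshold=15);ob=r.get_obs();print(h,ob["eef_pos"].round(4),ob["force"].round(1))
r.dwell(.2);ob=r.get_obs();print(ob["eef_pos"].round(4),ob["force"].round(1))
r.move_linear(B(-12,50,200),o)
r.move_linear(B(-130,50,220),o)
snap(r,"h");print(r.get_obs()["clock"])
p=np.load("pose.npy");S=dict(np.load("scene0.npz"))
for a in(0,.1,.2):print(a,((proj(S,box(p,[[.045-.078*np.cos(a),.05+d,.077+.078*np.sin(a)] for d in(.038,-.038)]))+.5-[200,100])*2.4).round().tolist())
```

```text
True [0.5409 0.1526 0.079 ] [-2.1 -0.4  5.7]
[0.5409 0.1526 0.079 ] [-1.9 -1.   5.8]
24.8833
0 [[381.0, 165.0], [329.0, 193.0]]
0.1 [[381.0, 159.0], [329.0, 188.0]]
0.2 [[383.0, 154.0], [330.0, 182.0]]
```

View pics/scene_h.png

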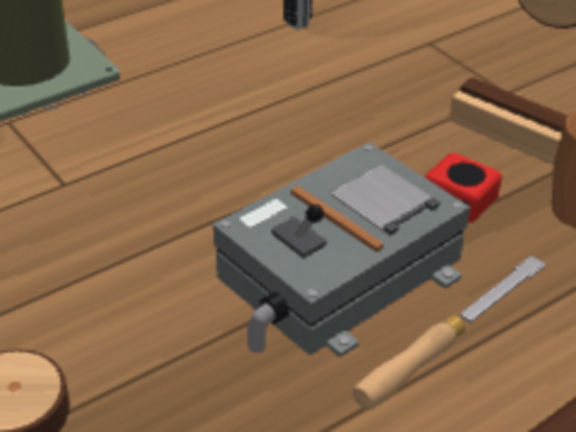

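View pics/top_h.png

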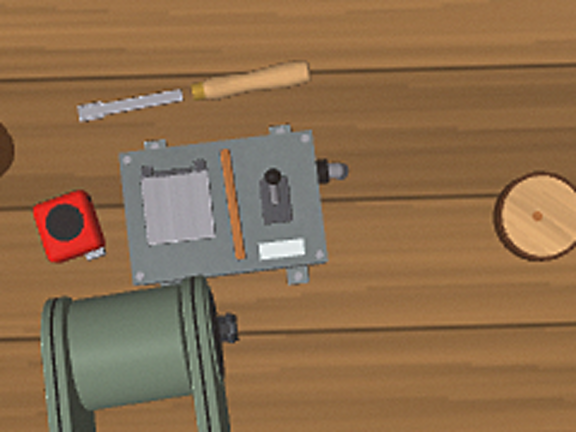

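```bash
python3 -c "
from rig import r
r.dwell(.3);print(r.get_obs()['force']);r.sign_off()"
```

```text
[ 0.09022885  0.16687148 -0.39291806]
the job is handed in; nothing more can be done
```

The overload is reset and I handed the job in at about 25 s on the robot's clock. The sign-off reports no verdict. In order, I pushed the isolator off, folded the flap back, pressed the reset key home and pushed the flap shut.

My last checks showed:
- **Isolator:** the ball's position in the scene picture matches 1.0 rad, which is off. It stayed there to the end.
- **Reset key:** it met the hard stop at 22 N with the fingertips at z = 49.7 mm; 50 mm was expected. The key is under the flap now, so I did not see it again after shutting.
- **Flap:** its free-edge corners are within about 2 to 3 picture pixels of the shut position. It stopped firmly with the fingertips at z = 79 mm, level with a flap lying flat.
- **Loose items:** the pencil, tape and gouge look unmoved, and so does the log slice. I did not re-measure the mallet, billet or screwdriver, but the arm stayed clear of them.
- **Robot:** it stands clear of everything, with the force reading close to zero.

One thing went wrong on the way. My first push to close the flap jammed its edge under the finger linkage, and the move stopped at its 15 N limit after lifting the arm about 6 mm. I backed off, pushed again from higher up, and that worked with almost no force.

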